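# Lay out a gas-line service tray

### The arm

A 6-joint arm with a two-finger parallel gripper is mounted at the origin on a cart in front of the work surface, level with it; the furniture and walls round the work are solid. World frame = base frame: x ahead of the robot, y to its left, z up, the work surface at z = 0. Lengths are in mm, angles in rad, forces in N, time in s.
With the tool pointing down it reaches from about 350 to 875 mm from the base axis. Payload 4.2 kg.
Tool frame: the origin (TCP) lies midway between the tips of the shut fingers; the grasp point (between the pads) lies 19 mm behind it; z points along the fingers, y is the line along which they close (so a half turn about z gives the same grasp; the last joint's range is limited). The gripper opens to 85 mm and grips with 20 to 120 N. Pads are 22 mm wide; open, the fingers measure 114 mm over their backs; the gripper's body (76 mm by 85 mm) begins 54 mm behind the grasp point. The pads swing forward as they close: fully open they stand 13 mm farther back than shut.
Start: joints at [1.569, 0.385, 0.008, 0, -1.194, -0.259], TCP at [161.127, 603.852, 231.312] pointing down, gripper open.
Joint ranges: [-3.14, 3.14], [-1.21, 2.06], [-1.07, 1.41], [-3.16, 2.05], [-2.99, -0.16], [-3.1, 3.1]. Speed limits (rad/s): [2.79, 2.79, 3.14, 3.14, 3.14, 3.14].

### API

Orientations are given as a unit quaternion [x, y, z, w].
In Python, from bench import arm gives the robot as it stands. The module is installed in compiled form; this text tells all that it offers.
- The arm moves only by the shell command python3 -m handwheel 'ROWS' [OPENING]. ROWS is JSON, a list of rows, each an object of numbers: "x", "y", "z": the shift along the world's x, y, z each as a share of 20 cm, from -1 to 1; "ax", "ay", "az": the turn, a rotation vector about the world's x, y, z each as a share of 90 degrees, from -1 to 1. In form: [{"x": .., "y": .., "z": .., "ax": .., "ay": .., "az": ..}, ...]. A call has exactly 8 rows; each row shifts and turns the commanded pose from where the row before left it; what a row does not reach is not made up. A row lasts 1/10 s, in which the tool goes at most 50 mm and 8.59 degrees, less where a joint would pass 70% of its speed; a pose out of reach is approached as far as the arm can. A call with a number of a shift or a turn outside -1 to 1 is refused whole. A call with a gripper value outside its range is refused whole. OPENING is the opening, from -1 (shut) to 1 (fully open), set as the call begins (- or left out, the last holds). The fingers move at their own pace and stop on an object; the grip force is fixed at half the most. Time passes only in rows, so rows that do not move let the fingers close, or fill a call up. It gives the time, the measured TCP pose, the force, the opening and the grip force at its end, in the units of the state.
- arm.read_state(): the state, without advancing time (a new reading comes with each control period).
- arm.get_image(name): name is "scene" or "top" or "wrist"; returns the picture (384x512x3 uint8, red, green, blue); there is no depth.
- arm.camera_params(name): a dict with "K" (3x3 intrinsics, pixels), "position" and "orientation" of the camera in the world. Camera axes: x right, y down, z forward; pixel columns grow to the right and rows downward; lengths in mm; the calibration is good to about 2 mm. A picture is of the moment at which its call begins: read the wrist's pose just before it. camera_params takes no time and is no camera call; for the wrist camera it gives the pose at the moment of the call.
- arm.job_done(): hands the job in; it is judged then, once.
The state is a dict: "clock": time; "joints": joint angles; "joint_vel": joint speeds; "joint_efforts": joint torques, N m; "position": TCP position; "ee_rot": TCP orientation; "contact_force": force on the tool from outside, world axes, zero at the start; "wrist_torque": the same for the moment, N m; "gripper_width": finger opening in mm; "grasp_force": force on a finger pad.
Only numpy, scipy, OpenCV 4.12 (cv2) and the standard library are available. Lean on these libraries where they do the work, as an engineer would, in place of code of your own. Each camera call takes 0.05 s, during which the arm holds its last target. There are 200 camera calls.

### The job

Get the service tray ready for a gas-line job: seat the brown carton in its rectangular pocket, stand the red-tipped dropper bottle in the narrow round well, and lift just the top steel dish from the spring-loaded dish dispenser into the wide round well. Lay the straight brass union in that dish once it is in the tray. The brass tee and the white carton do not belong: leave them where they are.

Things in the scene. Friction and masses are not known exactly. Their poses are not given: they have to be found in the camera images.
- dish_center (a point): the top dish on the dispenser: round open flat-bottomed steel dish, outside 64 mm across and 12 mm tall, straight wall 2.5 mm thick, floor 2 mm (inside 59 mm across, 10 mm deep), 40 g. Point: its centre, 6 mm above its underside; z up. It lies free on three equal dishes and stands wholly clear above the guide rods: grip it across its outside from any side
- dish_lift (a joint): height of the dispenser's sprung plate, m: 0 with four dishes on it; each dish taken off lets it rise 0.012 and brings the next to the same level. It gives way when pushed (33 N/m). The dispenser is fixed; full stack's top 102 mm, its rods' ring (80 mm across) up to 85 mm above the worktop
- union_center (a point): straight brass pipe union lying flat, about 14 mm wide (its x), 38 mm long (its y), 13 mm high; point: its centre, half-way up. It goes into the dish, flat on the dish's floor
- nut_carton_center (a point): brown cardboard carton with a blue label, 50 mm (x) by 66 mm (y), 40 mm tall; point: its centre, half-way up
- leak_bottle_center (a point): white round dropper bottle with a pointed red tip, 32 mm diameter, 98 mm tall standing; the graspable round body is the lower 64 mm; point: on its axis, half-way up (49 mm)
- tee_center (a point): brass tee (a brass union with a side branch), 37 by 38 by 13 mm, look-alike of the union: leave it alone; point: its centre, half-way up
- liner_carton_center (a point): white carton with a red stripe, 30 mm (x) by 62 mm (y), 46 mm tall, look-alike of the brown carton: leave it alone; point: its centre, half-way up
- insert_dish: dark foam insert fixed in the grey service tray, 94 by 94 by 30 mm, with a wide round well with yellow floor in its middle, 80 mm diameter, 5 mm deep, for the dish. Origin: centre of its underside (3 mm above the worktop); well floor 25 mm and top face 30 mm above the origin
- insert_carton: a second such foam insert (94 by 94 by 30 mm, fixed in the tray), with a rectangular pocket with yellow floor, 66 mm along its x and 82 mm along its y, 15 mm deep, for the brown carton (carton's long side along the pocket's long side). Origin: centre of its underside; pocket floor 15 mm and top face 30 mm above the origin
- insert_bottle: a third such foam insert (94 by 94 by 30 mm, fixed in the tray), with a narrow round well with yellow floor, 50 mm diameter, 20 mm deep, for the bottle. Origin: centre of its underside; well floor 10 mm and top face 30 mm above the origin. The three inserts lie side by side, 96 mm apart, in any order
Things that resemble listed ones, but are neither listed nor needed, are in the scene too. Leave any purple look-alike of the part that bears leak_bottle_center alone.

How it is judged:
By the outcome, as a careful person would: the job done as asked, in the order asked, and still so for the second after the job is handed in, with the robot touching nothing.
It also fails if it takes over 109 s, if anything falls off the work surface, if the arm or the gripper's body presses on something with over 40 N, if the wrist force passes 120 N, or if a joint passes its speed limit or range.

## Working session

There is one attempt and no reset: what is moved stays moved. The work goes in short steps, Python scripts to look and compute and a shell command to move; the robot and the scene stay as the last step left them, time stands still between calls to the robot, and variables do not carry over. Pictures are saved under pics/ and viewed, at most 14 in all, crops included, and the job is handed in when it is done.

```bash
mkdir -p pics; python3 - <<'E'
from bench import arm
import cv2
s=arm.read_state();print(s)
for n in("scene","top"):
    im=arm.get_image(n);cv2.imwrite(f"pics/{n}0.png",cv2.resize(im[:,:,::-1],(800,600),interpolation=cv2.INTER_CUBIC))
    p=arm.camera_params(n);print(n,p)
E
```

```text
{'clock': 0.0, 'joints': array([ 1.56861123e+00,  3.85527885e-01,  6.66046530e-03, -5.15875082e-04,
       -1.19400238e+00, -2.58595868e-01]), 'joint_vel': array([-3.25353026e-04, -4.62461213e-05,  5.96592803e-05,  1.51615961e-03,
        6.53064866e-04, -9.99538921e-05]), 'joint_efforts': array([ 9.55571886e-04, -3.92285156e+01,  1.88407874e+01,  4.18619201e+00,
       -4.53966932e-03, -5.09730071e-06]), 'position': array([160.97587296, 603.31933282, 230.24994248]), 'ee_rot': array([ 9.91498260e-01, -1.30115595e-01, -1.05225727e-04,  1.05887834e-03]), 'contact_force': array([ 0.18246928,  0.8228807 , -0.1194136 ]), 'wrist_torque': array([-0.0101655 ,  0.00846714, -0.04873056]), 'grasp_force': 0.0, 'gripper_width': 84.97219745959165}
scene {'K': array([[383.99592204,   0.        , 250.49953686],
       [  0.        , 383.99592204, 188.75524515],
       [  0.        ,   0.        ,   1.        ]]), 'position': array([ 706.47673888, -563.76243346,  644.0663766 ]), 'orientation': array([ 0.88486353,  0.12366251, -0.07234541, -0.44327221])}
top {'K': array([[446.15086374,   0.        , 258.42249516],
       [  0.        , 446.15086374, 195.66242592],
       [  0.        ,   0.        ,   1.        ]]), 'position': array([ 266.93866713,  126.82940954, 1248.69226223]), 'orientation': array([ 0.73374088, -0.67125895,  0.07128499, -0.07716335])}
```

View pics/top0.png

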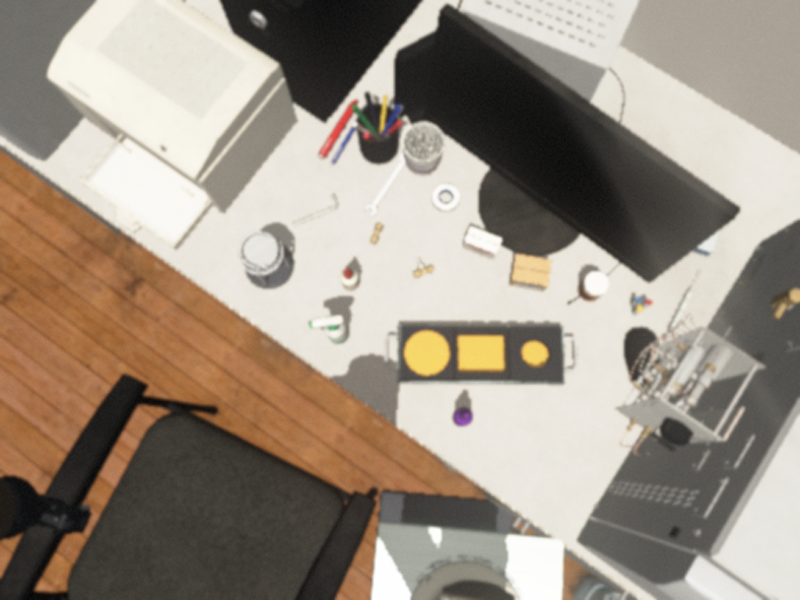

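View pics/scene0.png

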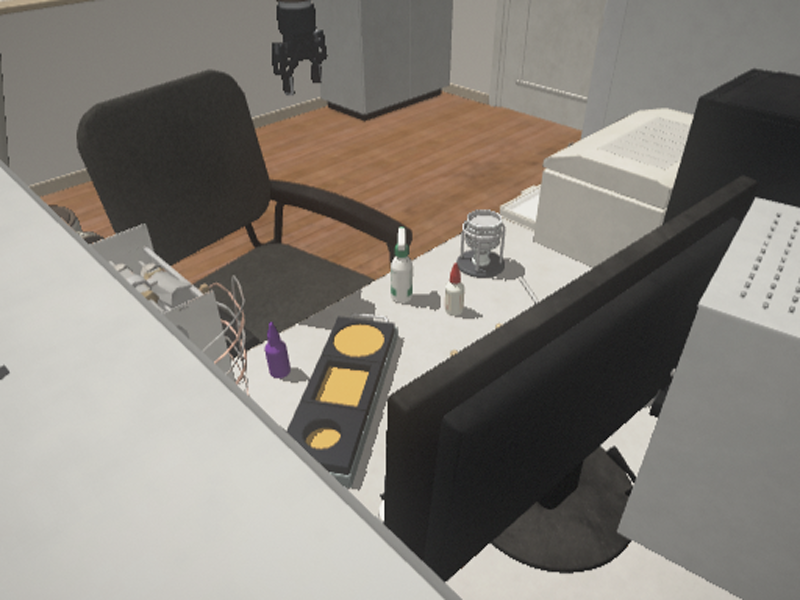

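The top view shows, in its 800x600 pixels: the tray near (480,352) with wide well (427,353), pocket (481,353) and narrow well (535,353). The dispenser is at (265,250), red-tip bottle (349,278), union (376,233), tee (424,270), white carton (483,240), brown carton (531,270) and purple decoy (463,415). The monitor stands behind the cartons.

```bash
cat > h.py <<'E'
from bench import arm
import cv2, numpy as np
from scipy.spatial.transform import Rotation as R
def ray(p,u,v,z):
    d=R.from_quat(p["orientation"]).apply(np.linalg.inv(p["K"])@[u,v,1.])
    c=p["position"]; return c+d*(z-c[2])/d[2]
def proj(p,X):
    q=p["K"]@R.from_quat(p["orientation"]).inv().apply(np.array(X)-p["position"]); return q[:2]/q[2]
def crop(im,x0,y0,w,h,f,name):
    cv2.imwrite(f"pics/{name}.png",cv2.resize(im[y0:y0+h,x0:x0+w,::-1],None,fx=f,fy=f,interpolation=cv2.INTER_CUBIC))
E
python3 - <<'E'
from h import *
im=arm.get_image("top");p=arm.camera_params("top")
crop(im,150,120,240,160,3.3333,"topc")
np.set_printoptions(precision=0,suppress=True)
for n,u,v,z in [("wide",427,353,28),("pocket",481,353,18),("narrow",535,353,13),("disp",262,247,102),("bottle",349,280,30),("union",376,233,7),("tee",424,270,7),("white",483,236,46),("brown",531,267,40),("purple",463,415,30),("green",330,330,30),("monL",400,80,100),("monbase",530,210,10),("monR",735,210,200)]:
    print(n,ray(p,u*.64,v*.64,z))
print(proj(p,arm.read_state()["position"])/.64)
E
```

```text
wide [445. 100.  28.]
pocket [455.   4.  18.]
narrow [465. -92.  13.]
disp [592. 398. 102.]
bottle [565. 251.  30.]
union [665. 213.   7.]
tee [602. 118.   7.]
white [664.  18.  46.]
brown [615. -73.  40.]
purple [343.  30.  30.]
green [471. 275.  30.]
monL [927. 191. 100.]
monbase [734. -70.  10.]
monR [ 691. -364.  200.]
[ 59. 501.]
```

View pics/topc.png

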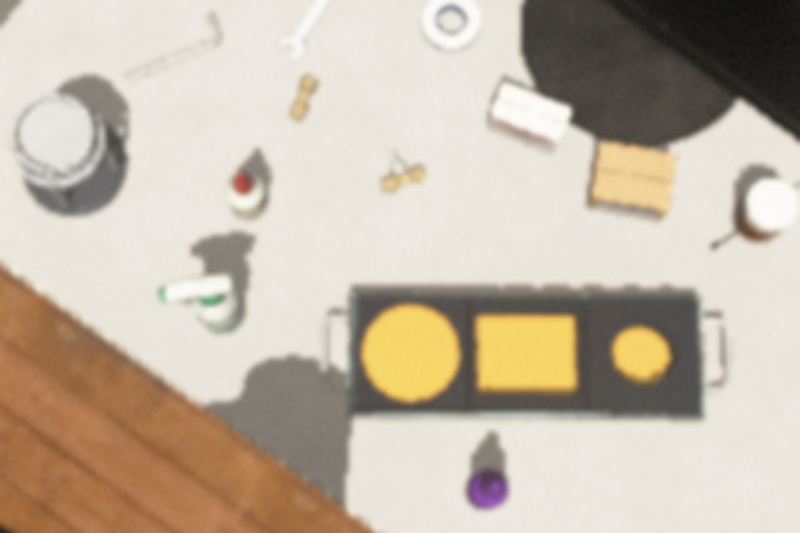

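```bash
python3 - <<'E'
from h import *
im=cv2.resize(arm.get_image("top"),None,fx=4,fy=4,interpolation=cv2.INTER_CUBIC);p=arm.camera_params("top")
hsv=cv2.cvtColor(im,cv2.COLOR_RGB2HSV)
m=cv2.inRange(hsv,(8,70,110),(30,255,255))
m[:, :640]=0; m[:600]=0
m=cv2.morphologyEx(m,cv2.MORPH_OPEN,np.ones((5,5)))
for c in cv2.findContours(m,0,1)[0]:
    if cv2.contourArea(c)<150: continue
    (u,v),wh,a=cv2.minAreaRect(c)
    if not(640<u<1600 and 450<v<1050): continue
    u4,v4=(u+.5)/4-.5,(v+.5)/4-.5
    z=28 if u<1120 and v>800 else 18 if v>800 and u<1300 else 13 if v>800 else 40 if wh[0]*wh[1]>5000 else 13
    W=np.array([ray(p,(b[0]+.5)/4-.5,(b[1]+.5)/4-.5,z)[:2] for b in cv2.boxPoints(((u,v),wh,a))])
    e=W[1]-W[0];f=W[2]-W[1]
    print(np.round([u4,v4]),"ctr",ray(p,u4,v4,z).round(1),"edges",[(round(float(np.linalg.norm(k)),1),round(float(np.degrees(np.arctan2(k[1],k[0])))%180,1)) for k in(e,f)])
E
```

```text
[342. 226.] ctr [465.1 -90.   13. ] edges [(50.1, 152.9), (52.5, 63.2)]
[307. 226.] ctr [456.5   5.8  18. ] edges [(89.5, 95.1), (69.4, 3.3)]
[273. 226.] ctr [446.5 101.9  28. ] edges [(86.8, 95.1), (85.5, 4.3)]
[377. 190.] ctr [ 576.  -185.1   13. ] edges [(14.9, 95.1), (7.3, 1.8)]
[271. 173.] ctr [598.3 120.1  13. ] edges [(35.5, 114.6), (10.0, 23.0)]
[339. 173.] ctr [610.1 -71.1  40. ] edges [(59.5, 175.1), (66.9, 86.3)]
[239. 152.] ctr [653.4 215.6  13. ] edges [(9.4, 95.1), (15.1, 5.6)]
```

```bash
R='{"x":0.132,"y":-0.205,"az":-0.055}'; python3 -m handwheel '[{"x":0.132,"y":-0.205,"az":-0.055},{"x":0.132,"y":-0.205,"az":-0.055},{"x":0.132,"y":-0.205,"az":-0.055},{"x":0.132,"y":-0.205,"az":-0.055},{"x":0.132,"y":-0.205,"az":-0.055},{"x":0.132,"y":-0.205,"az":-0.055},{"x":0.132,"y":-0.205,"az":-0.055},{"x":0.132,"y":-0.205,"az":-0.055}]' 1
python3 -m handwheel '[{"x":0.132,"y":-0.205,"az":-0.055},{"x":0.132,"y":-0.205,"az":-0.055},{"x":0.132,"y":-0.205,"az":-0.055},{"x":0.132,"y":-0.205,"az":-0.055},{"x":0.132,"y":-0.205,"az":-0.055},{"x":0.132,"y":-0.205,"az":-0.055},{"x":0.132,"y":-0.205,"az":-0.055},{"x":0.132,"y":-0.205,"az":-0.055}]'
python3 - <<'E'
from h import *
p=arm.camera_params("wrist");im=arm.get_image("wrist");print(p);print(arm.read_state()["position"],arm.read_state()["ee_rot"],arm.read_state()["joints"])
crop(im,0,0,512,384,1.5,"w1");np.savez("w1",im=im,**p)
E
```

```text
{'K': array([[333.50453364,   0.        , 258.36958508],
       [  0.        , 333.50453364, 189.6189011 ],
       [  0.        ,   0.        ,   1.        ]]), 'position': array([224.65185923, 586.48675932, 371.97004321]), 'orientation': array([-0.60398347,  0.78609274,  0.10393251, -0.08037537])}
[161.04443624 603.64291195 230.81957146] [ 9.91511990e-01 -1.30014397e-01 -2.70406802e-05  4.79321878e-04] [ 1.56864848e+00  3.85124546e-01  7.36966770e-03 -1.89529845e-04
 -1.19398531e+00 -2.58549359e-01]invalid input at $[0]: expected keys x, y, z, ax, ay, az
invalid input at $[0]: expected keys x, y, z, ax, ay, az
```

View pics/w1.png

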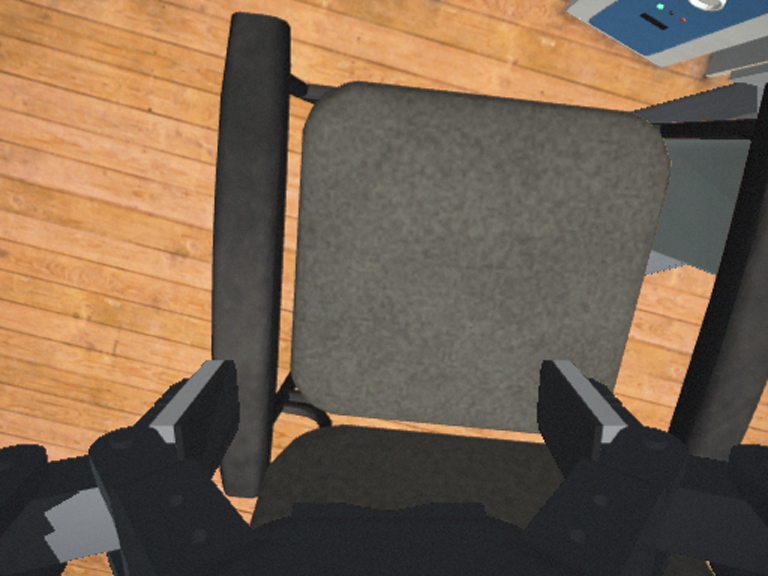

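The wrist view shows only the chair and the two fingertips, at (235,365) and (540,365). The move was refused because each row needs all six keys.

```bash
python3 -m handwheel '[{"x":0.132,"y":-0.205,"z":0,"ax":0,"ay":0,"az":-0.055},{"x":0.132,"y":-0.205,"z":0,"ax":0,"ay":0,"az":-0.055},{"x":0.132,"y":-0.205,"z":0,"ax":0,"ay":0,"az":-0.055},{"x":0.132,"y":-0.205,"z":0,"ax":0,"ay":0,"az":-0.055},{"x":0.132,"y":-0.205,"z":0,"ax":0,"ay":0,"az":-0.055},{"x":0.132,"y":-0.205,"z":0,"ax":0,"ay":0,"az":-0.055},{"x":0.132,"y":-0.205,"z":0,"ax":0,"ay":0,"az":-0.055},{"x":0.132,"y":-0.205,"z":0,"ax":0,"ay":0,"az":-0.055}]' 1
python3 -m handwheel '[{"x":0.132,"y":-0.205,"z":0,"ax":0,"ay":0,"az":-0.055},{"x":0.132,"y":-0.205,"z":0,"ax":0,"ay":0,"az":-0.055},{"x":0.132,"y":-0.205,"z":0,"ax":0,"ay":0,"az":-0.055},{"x":0.132,"y":-0.205,"z":0,"ax":0,"ay":0,"az":-0.055},{"x":0.132,"y":-0.205,"z":0,"ax":0,"ay":0,"az":-0.055},{"x":0.132,"y":-0.205,"z":0,"ax":0,"ay":0,"az":-0.055},{"x":0.132,"y":-0.205,"z":0,"ax":0,"ay":0,"az":-0.055},{"x":0.132,"y":-0.205,"z":0,"ax":0,"ay":0,"az":-0.055}]' 0.7
cat >> h.py <<'E'
def look(name,f=1.5):
    p=arm.camera_params("wrist");im=arm.get_image("wrist");s=arm.read_state()
    x=R.from_quat(s["ee_rot"]).as_matrix();print("tcp",s["position"].round(1),"closing deg",np.degrees(np.arctan2(x[1,1],x[0,1])).round(1)%180,"toolz",x[:,2].round(3),"t",s["clock"],"j",s["joints"].round(2))
    crop(im,0,0,512,384,f,name);np.savez(name,im=im,**p);return p,im
def px(name,u,v,z,f=1.5):
    p=np.load(name+".npz");return ray(p,(u+.5)/f-.5,(v+.5)/f-.5,z)
E
python3 -c 'from h import *;look("w2")'
```

```text
clock: 1.05
position: [372.9, 274.1, 231.6]
ee_rot: [0.888, -0.46, 0.0, -0.0]
contact_force: [0.5, 0.9, 0.1]
gripper_width: 85.4
grasp_force: 0.0
clock: 1.85
position: [584.3, -54.1, 231.3]
ee_rot: [-0.68, 0.733, -0.0, 0.0]
contact_force: [0.9, 0.7, 0.0]
gripper_width: 72.5
grasp_force: 0.0
tcp [587.5 -59.2 230.6] closing deg 175.2 toolz [ 0.001 -0.003 -1.   ] t 1.9 j [ 0.18  0.33 -0.08  0.   -1.16 -0.26]
```

View pics/w2.png

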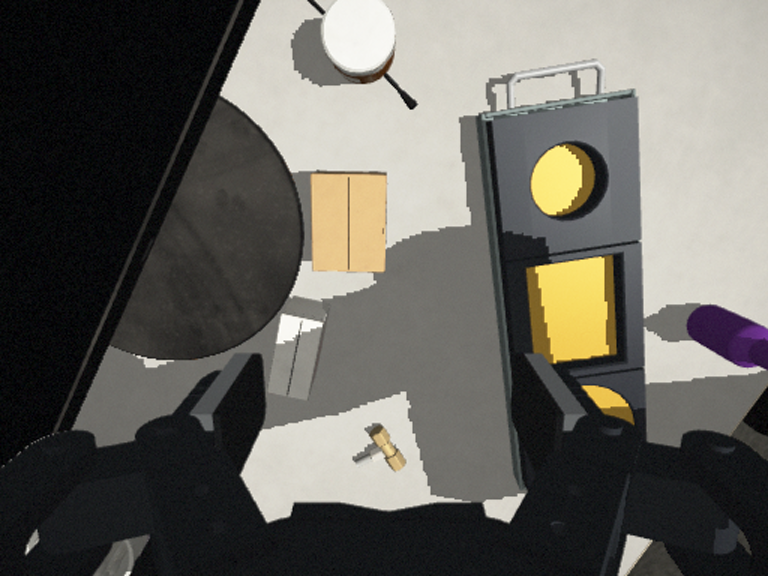

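The wrist view shows the brown carton's top face spanning about (311,172)-(386,272), the monitor's round foot edge at (302,230) right beside it, the white carton at (298,350) and the tray at the right. The foot's height matters for the back finger.

```bash
python3 - <<'E'
from h import *
t=arm.camera_params("top")
for z in(0,10,20,30):
    print(z,[ (px("w2",u,v,z)[:2].round(0),((proj(t,px("w2",u,v,z))-[150,120])*3.333).round(0)) for u,v in((302,230),(180,360),(280,310))])
c=[px("w2",u,v,40) for u,v in((311.5,172),(386,172.5),(385.5,272),(311.5,271))];print(np.round(c,1),np.mean(c,0))
for z in(60,100,150):print("mon",z,px("w2",130,280,z).round(0),px("w2",175,180,z).round(0))
print("white",[px("w2",u,v,46).round(0) for u,v in((285,310),(325,318),(308,400),(270,392))])
E
```

```text
0 [(array([648., -67.]), array([620., 145.])), (array([758.,  31.]), array([517.,  17.])), (array([673.,  -5.]), array([551., 112.]))]
10 [(array([646., -68.]), array([623., 144.])), (array([754.,  27.]), array([522.,  18.])), (array([670.,  -8.]), array([556., 112.]))]
20 [(array([644., -70.]), array([627., 143.])), (array([749.,  22.]), array([528.,  19.])), (array([668., -12.]), array([561., 111.]))]
30 [(array([642., -71.]), array([630., 142.])), (array([744.,  18.]), array([533.,  21.])), (array([665., -15.]), array([566., 111.]))]
[[ 629.8 -109.6   40. ]
 [ 581.6 -105.6   40. ]
 [ 587.   -39.3   40. ]
 [ 637.4  -43.8   40. ]] [608.95606528 -74.5873081   40.        ]
mon 60 [752. -51.  60.] [ 711. -112.   60.]
mon 100 [729. -60. 100.] [ 694. -113.  100.]
mon 150 [702. -71. 150.] [ 673. -114.  150.]
white [array([658., -19.,  46.]), array([631., -11.,  46.]), array([650.,  50.,  46.]), array([676.,  41.,  46.])]
```

```bash
python3 - <<'E'
from h import *
t=arm.camera_params("top")
im=arm.get_image("top")
for z in(60,90,120,150,200):
    print(z,[ (px("w2",u,v,z)[:2].round(0),((proj(t,px("w2",u,v,z)))/.64).round(0)) for u,v in((215,100),(60,430))])
crop(im,300,60,190,140,4.2,"topm")
look("w3")
E
```

```text
60 [(array([ 679., -156.]), array([581., 234.])), (array([823.,  52.]), array([470., 149.]))]
90 [(array([ 669., -152.]), array([583., 234.])), (array([800.,  36.]), array([480., 155.]))]
120 [(array([ 660., -149.]), array([586., 233.])), (array([777.,  19.]), array([491., 161.]))]
150 [(array([ 650., -145.]), array([588., 233.])), (array([753.,   3.]), array([502., 167.]))]
200 [(array([ 634., -140.]), array([592., 232.])), (array([714., -25.]), array([522., 179.]))]
tcp [584.2 -54.7 230.2] closing deg 175.6 toolz [-0.002 -0.    -1.   ] t 2.0 j [ 0.18  0.32 -0.09 -0.   -1.16 -0.26]
```

View pics/topm.png

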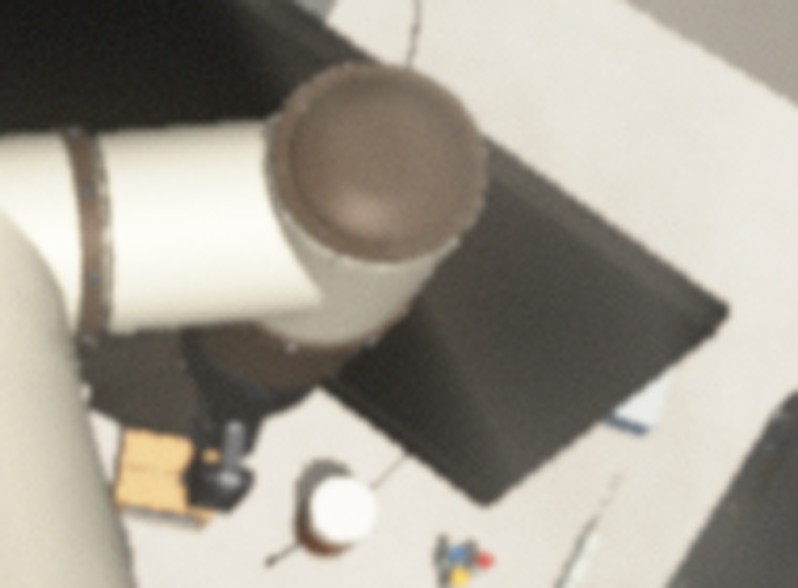

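The crop shows the arm above the carton. The dome of its wrist at (380,160) lies in front of the monitor, so I'll check clearance in the scene view before descending.

```bash
python3 - <<'E'
from h import *
t=arm.camera_params("top");s=arm.camera_params("scene")
im=arm.get_image("scene");crop(im,0,0,512,384,1.5,"s1")
for z in(250,350,450,550):
    a=ray(t,300+380/4.2,60+160/4.2,z);print(z,a.round(0),(proj(s,a)*1.5).round(0))
for z in(120,200,300,400,500): print("monR bottom/top",z,ray(t,650*.64,280*.64,z).round(0),ray(t,735*.64,210*.64,z).round(0))
E
```

```text
250 [ 746. -150.  250.] [548. 372.]
350 [ 698. -122.  350.] [513. 261.]
450 [650. -95. 450.] [473. 138.]
550 [602. -67. 550.] [429.  -0.]
monR bottom/top 120 [ 588. -258.  120.] [ 724. -401.  120.]
monR bottom/top 200 [ 565. -231.  200.] [ 691. -364.  200.]
monR bottom/top 300 [ 536. -197.  300.] [ 651. -317.  300.]
monR bottom/top 400 [ 508. -163.  400.] [ 611. -270.  400.]
monR bottom/top 500 [ 480. -129.  500.] [ 570. -223.  500.]
```

View pics/s1.png

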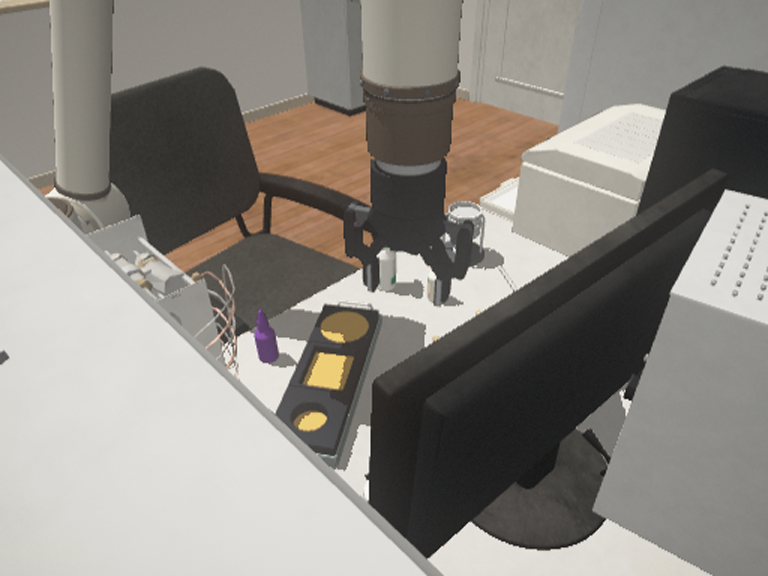

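The column above the gripper is a plain cylinder about 100 mm across, which leaves around 30 mm to the monitor, so the descent is fine. I'll refine the carton's position.

```bash
python3 - <<'E'
from h import *
d=np.load("w3.npz");im=d["im"]
hsv=cv2.cvtColor(im,cv2.COLOR_RGB2HSV)
m=cv2.inRange(hsv,(8,70,150),(22,200,255));m[:, :180]=0;m[:,290:]=0;m[:90]=0;m[200:]=0
c=max(cv2.findContours(m,0,1)[0],key=cv2.contourArea);r=cv2.minAreaRect(c);b=cv2.boxPoints(r);print(r)
W=np.array([ray(d,u,v,40) for u,v in b]);print(W.round(1),W.mean(0).round(1));
e=W[1]-W[0];f=W[2]-W[1]
print([(np.linalg.norm(k).round(1),(np.degrees(np.arctan2(k[1],k[0]))%180).round(1)) for k in(e,f)])
print(arm.read_state()["position"])
E
```

```text
((233.0, 151.0), (64.0, 50.0), 90.0)
[[ 630.5 -108.2   40. ]
 [ 581.9 -104.3   40. ]
 [ 587.1  -40.3   40. ]
 [ 638.1  -44.4   40. ]] [609.4 -74.3  40. ]
[(np.float64(48.7), np.float64(175.5)), (np.float64(64.2), np.float64(85.4))]
[583.51524779 -53.34514841 230.46570649]
```

```bash
python3 -m handwheel '[{"x":0.017,"y":-0.013,"z":-0.1,"ax":0,"ay":0,"az":0},{"x":0.017,"y":-0.013,"z":-0.1,"ax":0,"ay":0,"az":0},{"x":0.017,"y":-0.013,"z":-0.1,"ax":0,"ay":0,"az":0},{"x":0.017,"y":-0.013,"z":-0.1,"ax":0,"ay":0,"az":0},{"x":0.017,"y":-0.013,"z":-0.1,"ax":0,"ay":0,"az":0},{"x":0.017,"y":-0.013,"z":-0.1,"ax":0,"ay":0,"az":0},{"x":0.017,"y":-0.013,"z":-0.1,"ax":0,"ay":0,"az":0},{"x":0.017,"y":-0.013,"z":-0.1,"ax":0,"ay":0,"az":0}]' 0.7
python3 -m handwheel '[{"x":0,"y":0,"z":-0.05,"ax":0,"ay":0,"az":0},{"x":0,"y":0,"z":-0.05,"ax":0,"ay":0,"az":0},{"x":0,"y":0,"z":-0.05,"ax":0,"ay":0,"az":0},{"x":0,"y":0,"z":-0.05,"ax":0,"ay":0,"az":0},{"x":0,"y":0,"z":-0.05,"ax":0,"ay":0,"az":0},{"x":0,"y":0,"z":0,"ax":0,"ay":0,"az":0},{"x":0,"y":0,"z":0,"ax":0,"ay":0,"az":0},{"x":0,"y":0,"z":0,"ax":0,"ay":0,"az":0}]'
python3 -m handwheel '[{"x":0,"y":0,"z":0,"ax":0,"ay":0,"az":0},{"x":0,"y":0,"z":0,"ax":0,"ay":0,"az":0},{"x":0,"y":0,"z":0,"ax":0,"ay":0,"az":0},{"x":0,"y":0,"z":0,"ax":0,"ay":0,"az":0},{"x":0,"y":0,"z":0,"ax":0,"ay":0,"az":0},{"x":0,"y":0,"z":0,"ax":0,"ay":0,"az":0},{"x":0,"y":0,"z":0,"ax":0,"ay":0,"az":0},{"x":0,"y":0,"z":0,"ax":0,"ay":0,"az":0}]' -1
```

```text
clock: 2.85
position: [610.5, -71.4, 71.1]
ee_rot: [-0.682, 0.731, -0.0, 0.0]
contact_force: [0.1, 0.0, -0.6]
gripper_width: 72.4
grasp_force: 0.0
clock: 3.65
position: [611.2, -73.0, 21.8]
ee_rot: [-0.681, 0.732, -0.0, 0.0]
contact_force: [-0.7, 0.0, -0.6]
gripper_width: 72.5
grasp_force: 0.0
clock: 4.45
position: [611.5, -72.9, 22.3]
ee_rot: [-0.681, 0.732, -0.001, 0.001]
contact_force: [-0.6, 0.7, 4.2]
gripper_width: 48.9
grasp_force: 64.3
```

```bash
python3 - <<'E'
from h import *
crop(np.load("w3.npz")["im"],310,50,140,210,2.85,"w3c")
E
```

```text
(no output)
```

View pics/w3c.png

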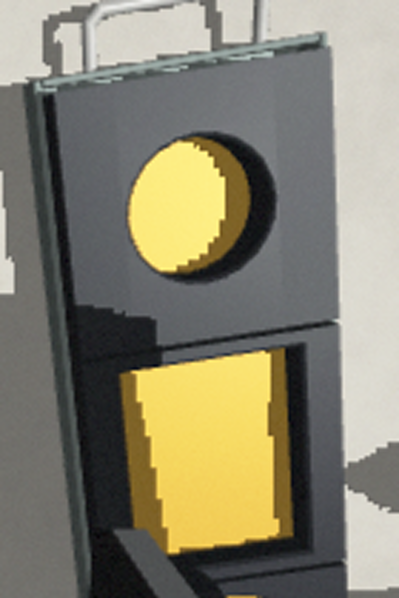

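```bash
python3 -m handwheel '[{"x":0,"y":0,"z":0.08,"ax":0,"ay":0,"az":0},{"x":0,"y":0,"z":0.08,"ax":0,"ay":0,"az":0},{"x":0,"y":0,"z":0.08,"ax":0,"ay":0,"az":0},{"x":0,"y":0,"z":0.08,"ax":0,"ay":0,"az":0},{"x":0,"y":0,"z":0.08,"ax":0,"ay":0,"az":0},{"x":-0.1,"y":0,"z":0,"ax":0,"ay":0,"az":0},{"x":-0.1,"y":0.02,"z":0,"ax":0,"ay":0,"az":0},{"x":-0.1,"y":0.08,"z":0,"ax":0,"ay":0,"az":0}]'
```

```text
clock: 5.25
position: [549.2, -53.6, 100.5]
ee_rot: [-0.68, 0.733, 0.001, -0.001]
contact_force: [-0.3, -0.4, -1.0]
gripper_width: 48.7
grasp_force: 63.7
```

The crop shows the narrow well's rim centred at about (202,207), and the pocket rim corners at about (120,373), (303,343) and (312,550).

```bash
python3 - <<'E'
from h import *
d=np.load("w3.npz")
f=lambda u,v:ray(d,310+(u+.5)/2.85-.5,50+(v+.5)/2.85-.5,33)
a,b,c=f(120,373),f(303,343),f(312,550)
print("pocket",((a+c)/2).round(1),np.linalg.norm(a-b),np.linalg.norm(b-c),np.degrees(np.arctan2(*(b-c)[1::-1]))%180)
L,Rr,T,B=f(128,205),f(276,202),f(205,131),f(200,283)
print("narrow",((L+Rr)/2).round(1),((T+B)/2).round(1),np.linalg.norm(L-Rr),np.linalg.norm(T-B))
s=arm.read_state();print(s["position"])
E
```

```text
pocket [452.7   4.6  33. ] 66.60657486380467 82.45718846319829 94.85427649343812
narrow [460.4 -92.3  33. ] [460.2 -90.5  33. ] 51.65866860705791 52.36454577970146
[549.24096629 -53.6322636  100.51250463]
```

```bash
python3 -m handwheel '[{"x":-0.061,"y":0.0365,"z":0,"ax":0,"ay":0,"az":0.013},{"x":-0.061,"y":0.0365,"z":0,"ax":0,"ay":0,"az":0.013},{"x":-0.061,"y":0.0365,"z":0,"ax":0,"ay":0,"az":0.013},{"x":-0.061,"y":0.0365,"z":0,"ax":0,"ay":0,"az":0.013},{"x":-0.061,"y":0.0365,"z":0,"ax":0,"ay":0,"az":0.013},{"x":-0.061,"y":0.0365,"z":0,"ax":0,"ay":0,"az":0.013},{"x":-0.061,"y":0.0365,"z":0,"ax":0,"ay":0,"az":0.013},{"x":-0.061,"y":0.0365,"z":0,"ax":0,"ay":0,"az":0.013}]'
python3 -m handwheel '[{"x":0,"y":0,"z":-0.06,"ax":0,"ay":0,"az":0},{"x":0,"y":0,"z":-0.06,"ax":0,"ay":0,"az":0},{"x":0,"y":0,"z":-0.06,"ax":0,"ay":0,"az":0},{"x":0,"y":0,"z":0,"ax":0,"ay":0,"az":0},{"x":0,"y":0,"z":0,"ax":0,"ay":0,"az":0},{"x":0,"y":0,"z":0,"ax":0,"ay":0,"az":0},{"x":0,"y":0,"z":0,"ax":0,"ay":0,"az":0},{"x":0,"y":0,"z":0,"ax":0,"ay":0,"az":0}]'
python3 -c 'from h import *;look("w4",1.3)'
```

```text
clock: 6.05
position: [452.1, 6.0, 101.3]
ee_rot: [0.739, -0.674, 0.0, -0.0]
contact_force: [-0.5, 0.6, 0.0]
gripper_width: 48.6
grasp_force: 63.8
clock: 6.85
position: [453.4, 5.5, 65.8]
ee_rot: [0.739, -0.674, 0.0, -0.0]
contact_force: [0.3, 0.2, 0.4]
gripper_width: 48.5
grasp_force: 63.7
tcp [453.3   5.5  65.7] closing deg 5.199999999999989 toolz [ 0.001  0.    -1.   ] t 6.9 j [ 0.37  0.3  -0.62  0.   -0.65 -0.28]
```

View pics/w4.png

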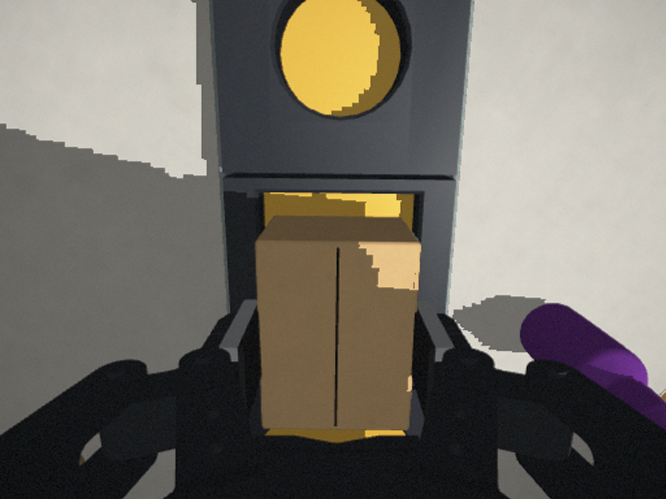

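The carton is centred across the pocket (rim from about 259 to 420, carton's middle at 339). I'll check the long direction numerically.

```bash
python3 - <<'E'
from h import *
g=lambda u,v,z:px("w4",u,v,z,1.3).round(1)
print("carton top front/back",g(338,241,83.5),g(338,428,83.5),"rim front",g(340,191,33),"well",g(341,53,33), "rimL/R",g(259,195,33),g(421,195,33))
E
```

```text
carton top front/back [455.9 -28.8  83.5] [449.9  35.2  83.5] rim front [455.6 -36.6  33. ] well [460.1 -87.7  33. ] rimL/R [488. -32.  33.] [423. -38.  33.]
```

```bash
python3 -m handwheel '[{"x":0,"y":0.003,"z":-0.025,"ax":0,"ay":0,"az":0},{"x":0,"y":0,"z":-0.025,"ax":0,"ay":0,"az":0},{"x":0,"y":0,"z":-0.025,"ax":0,"ay":0,"az":0},{"x":0,"y":0,"z":-0.025,"ax":0,"ay":0,"az":0},{"x":0,"y":0,"z":-0.025,"ax":0,"ay":0,"az":0},{"x":0,"y":0,"z":0,"ax":0,"ay":0,"az":0},{"x":0,"y":0,"z":0,"ax":0,"ay":0,"az":0},{"x":0,"y":0,"z":0,"ax":0,"ay":0,"az":0}]'
python3 -m handwheel '[{"x":0,"y":0,"z":0,"ax":0,"ay":0,"az":0},{"x":0,"y":0,"z":0,"ax":0,"ay":0,"az":0},{"x":0,"y":0,"z":0,"ax":0,"ay":0,"az":0},{"x":0,"y":0,"z":0,"ax":0,"ay":0,"az":0},{"x":0,"y":0,"z":0,"ax":0,"ay":0,"az":0},{"x":0,"y":0,"z":0,"ax":0,"ay":0,"az":0},{"x":0,"y":0,"z":0,"ax":0,"ay":0,"az":0},{"x":0,"y":0,"z":0.05,"ax":0,"ay":0,"az":0}]' 0.7
```

```text
clock: 7.7
position: [453.3, 6.1, 40.2]
ee_rot: [0.739, -0.674, 0.0, -0.0]
contact_force: [0.5, 0.1, 0.5]
gripper_width: 48.8
grasp_force: 63.8
clock: 8.5
position: [452.1, 5.7, 49.7]
ee_rot: [0.738, -0.674, -0.001, 0.001]
contact_force: [1.0, -0.3, 0.2]
gripper_width: 72.6
grasp_force: 0.0
```

```bash
python3 -m handwheel '[{"x":0,"y":0,"z":0.2,"ax":0,"ay":0,"az":0},{"x":0,"y":0,"z":0.2,"ax":0,"ay":0,"az":0},{"x":0.094,"y":0.215,"z":0.067,"ax":0,"ay":0,"az":0},{"x":0.094,"y":0.215,"z":0.067,"ax":0,"ay":0,"az":0},{"x":0.094,"y":0.215,"z":0.067,"ax":0,"ay":0,"az":0},{"x":0.094,"y":0.215,"z":0.067,"ax":0,"ay":0,"az":0},{"x":0.094,"y":0.215,"z":0.067,"ax":0,"ay":0,"az":0},{"x":0.094,"y":0.215,"z":0.067,"ax":0,"ay":0,"az":0}]' 0.7
python3 -m handwheel '[{"x":0,"y":0,"z":0,"ax":0,"ay":0,"az":0},{"x":0,"y":0,"z":0,"ax":0,"ay":0,"az":0},{"x":0,"y":0,"z":0,"ax":0,"ay":0,"az":0},{"x":0,"y":0,"z":0,"ax":0,"ay":0,"az":0},{"x":0,"y":0,"z":0,"ax":0,"ay":0,"az":0},{"x":0,"y":0,"z":0,"ax":0,"ay":0,"az":0},{"x":0,"y":0,"z":0,"ax":0,"ay":0,"az":0},{"x":0,"y":0,"z":0,"ax":0,"ay":0,"az":0}]' 0.3
python3 -c 'from h import *;look("w5",1.5)'
```

```text
clock: 9.3
position: [566.2, 265.7, 212.4]
ee_rot: [0.739, -0.674, 0.0, -0.0]
contact_force: [1.6, -0.1, 0.1]
gripper_width: 72.8
grasp_force: 0.0
clock: 10.1
position: [565.9, 263.8, 210.8]
ee_rot: [0.738, -0.674, 0.0, -0.0]
contact_force: [0.8, -0.5, 0.7]
gripper_width: 55.5
grasp_force: 0.0
tcp [565.9 263.9 210.7] closing deg 5.199999999999989 toolz [-0.  0. -1.] t 10.15 j [ 0.7   0.4  -0.02 -0.   -1.15 -0.6 ]
```

View pics/w5.png

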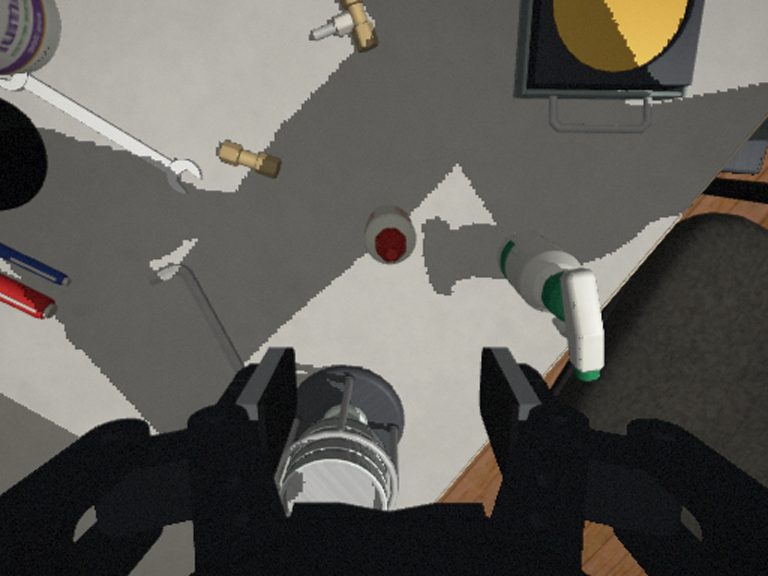

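The wrist view shows the union with its ends at (222,150) and (278,165), the bottle with red tip centred at (391,244) and its body from 365 to 415, the dispenser top at (337,490), the green spray bottle at (560,300) and the wide well at (622,10).

```bash
python3 - <<'E'
from h import *
d=np.load("w5.npz")
def show(c):
    th=np.linspace(0,2*np.pi,60);o=[]
    for r,z in((16,0),(16,64)):
        q=np.array([proj(d,[c[0]+r*np.cos(t),c[1]+r*np.sin(t),z]) for t in th])*1.5
        o.append((r,z,q.min(0).round(0),q.max(0).round(0)))
    print(c,o,"apex",(proj(d,[*c,98])*1.5).round(0))
print("tip",px("w5",391,250,98).round(1),"base back edge z0",px("w5",389,206,0).round(1))
for c in((560,250),(563,252),(563,247)): show(c)
a,b=px("w5",222,150,6.5),px("w5",277,166,6.5);print("union",a.round(1),b.round(1),((a+b)/2).round(1),np.linalg.norm(a-b),np.degrees(np.arctan2(*(a-b)[1::-1]))%180)
E
```

```text
tip [565.7 247.8  98. ] base back edge z0 [567.6 236.    0. ]
(560, 250) [(16, 0, array([375., 204.]), array([420., 249.])), (16, 64, array([372., 216.]), array([427., 270.]))] apex [401. 255.]
(563, 252) [(16, 0, array([371., 206.]), array([416., 251.])), (16, 64, array([367., 218.]), array([422., 272.]))] apex [395. 258.]
(563, 247) [(16, 0, array([371., 199.]), array([416., 244.])), (16, 64, array([368., 210.]), array([423., 264.]))] apex [396. 249.]
union [682.  208.5   6.5] [645.1 215.6   6.5] [663.6 212.    6.5] 37.55912059980525 169.16878088452123
```

```bash
python3 -m handwheel '[{"x":0,"y":-0.0335,"z":-0.05,"ax":0,"ay":0,"az":0},{"x":0.003,"y":-0.0335,"z":-0.13,"ax":0,"ay":0,"az":0},{"x":0,"y":0,"z":-0.15,"ax":0,"ay":0,"az":0},{"x":0,"y":0,"z":-0.15,"ax":0,"ay":0,"az":0},{"x":0,"y":0,"z":-0.15,"ax":0,"ay":0,"az":0},{"x":0,"y":0,"z":-0.12,"ax":0,"ay":0,"az":0},{"x":0,"y":0,"z":-0.1,"ax":0,"ay":0,"az":0},{"x":0,"y":0,"z":-0.05,"ax":0,"ay":0,"az":0}]' 0.3
python3 -m handwheel '[{"x":0,"y":0,"z":0,"ax":0,"ay":0,"az":0},{"x":0,"y":0,"z":0,"ax":0,"ay":0,"az":0},{"x":0,"y":0,"z":0,"ax":0,"ay":0,"az":0},{"x":0,"y":0,"z":0,"ax":0,"ay":0,"az":0},{"x":0,"y":0,"z":0,"ax":0,"ay":0,"az":0},{"x":0,"y":0,"z":0,"ax":0,"ay":0,"az":0},{"x":0,"y":0,"z":0,"ax":0,"ay":0,"az":0},{"x":0,"y":0,"z":0,"ax":0,"ay":0,"az":0}]' -1
```

```text
clock: 10.95
position: [565.1, 249.3, 27.9]
ee_rot: [0.738, -0.674, -0.001, 0.002]
contact_force: [-0.8, -0.1, 0.8]
gripper_width: 55.9
grasp_force: 0.0
clock: 11.75
position: [566.7, 250.8, 31.1]
ee_rot: [0.739, -0.674, 0.0, -0.0]
contact_force: [-0.9, -0.3, 2.0]
gripper_width: 29.6
grasp_force: 59.4
```

```bash
python3 -m handwheel '[{"x":0,"y":0,"z":0.1,"ax":0,"ay":0,"az":0},{"x":0,"y":0,"z":0.15,"ax":0,"ay":0,"az":0},{"x":0,"y":0,"z":0.15,"ax":0,"ay":0,"az":0},{"x":0,"y":0,"z":0.1,"ax":0,"ay":0,"az":0},{"x":-0.0654,"y":-0.2133,"z":0,"ax":0,"ay":0,"az":0},{"x":-0.0654,"y":-0.2133,"z":0,"ax":0,"ay":0,"az":0},{"x":-0.0654,"y":-0.2133,"z":0,"ax":0,"ay":0,"az":0},{"x":-0.0654,"y":-0.2133,"z":0,"ax":0,"ay":0,"az":0}]'
python3 -m handwheel '[{"x":-0.0654,"y":-0.2133,"z":0,"ax":0,"ay":0,"az":0},{"x":-0.0654,"y":-0.2133,"z":0,"ax":0,"ay":0,"az":0},{"x":-0.0654,"y":-0.2133,"z":0,"ax":0,"ay":0,"az":0},{"x":-0.0654,"y":-0.2133,"z":0,"ax":0,"ay":0,"az":0},{"x":0,"y":0,"z":0,"ax":0,"ay":0,"az":0},{"x":0,"y":0,"z":-0.1,"ax":0,"ay":0,"az":0},{"x":0,"y":0,"z":-0.1,"ax":0,"ay":0,"az":0},{"x":0,"y":0,"z":-0.1,"ax":0,"ay":0,"az":0}]'
python3 -m handwheel '[{"x":0,"y":0,"z":0,"ax":0,"ay":0,"az":0},{"x":0,"y":0,"z":0,"ax":0,"ay":0,"az":0},{"x":0,"y":0,"z":0,"ax":0,"ay":0,"az":0},{"x":0,"y":0,"z":0,"ax":0,"ay":0,"az":0},{"x":0,"y":0,"z":0,"ax":0,"ay":0,"az":0},{"x":0,"y":0,"z":0,"ax":0,"ay":0,"az":0},{"x":0,"y":0,"z":0,"ax":0,"ay":0,"az":0},{"x":0,"y":0,"z":0,"ax":0,"ay":0,"az":0}]'
python3 -c 'from h import *;look("w6",1.5)'
```

```text
clock: 12.55
position: [513.3, 78.6, 130.7]
ee_rot: [0.739, -0.674, 0.0, -0.0]
contact_force: [1.0, -0.6, 0.1]
gripper_width: 29.6
grasp_force: 59.4
clock: 13.35
position: [462.3, -90.4, 70.3]
ee_rot: [0.739, -0.674, 0.0, -0.001]
contact_force: [0.3, 0.1, -1.4]
gripper_width: 29.7
grasp_force: 59.4
clock: 14.15
position: [461.9, -90.6, 70.8]
ee_rot: [0.739, -0.674, 0.0, -0.0]
contact_force: [-0.2, -0.1, -0.5]
gripper_width: 29.3
grasp_force: 59.5
tcp [461.9 -90.7  70.8] closing deg 5.199999999999989 toolz [ 0.  0. -1.] t 14.2 j [ 0.15  0.32 -0.57 -0.   -0.68 -0.06]
```

View pics/w6.png

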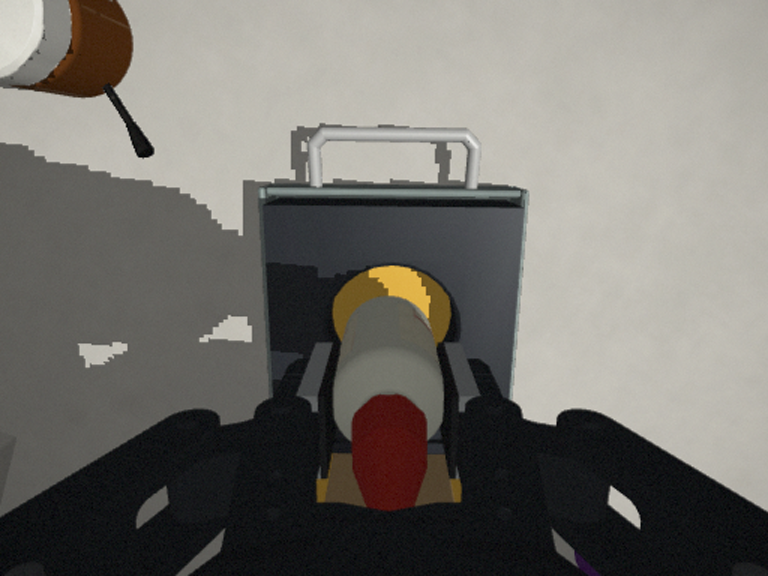

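The well rim shows its top at (395,265) and left side at 331. The bottle's axis is at u=389, so it needs a shift of about 2 mm.

```bash
python3 - <<'E'
from h import *
d=np.load("w6.npz");th=np.linspace(0,2*np.pi,90)
for c,r,z in(((460,-92),25,33),((462,-90.5),25,33),((462,-90.5),16,39.5),((462,-92),16,39.5)):
    q=np.array([proj(d,[c[0]+r*np.cos(t),c[1]+r*np.sin(t),z]) for t in th])*1.5
    print(c,r,q.min(0).round(0),q.max(0).round(0),q[q[:,1].argmin()].round(0))
E
```

```text
(460, -92) 25 [327. 262.] [459. 386.] [393. 262.]
(462, -90.5) 25 [321. 265.] [453. 389.] [387. 265.]
(462, -90.5) 16 [344. 294.] [431. 376.] [387. 294.]
(462, -92) 16 [344. 290.] [431. 372.] [388. 290.]
```

```bash
python3 -m handwheel '[{"x":-0.0125,"y":-0.005,"z":0,"ax":0,"ay":0,"az":0},{"x":0,"y":0,"z":-0.03,"ax":0,"ay":0,"az":0},{"x":0,"y":0,"z":-0.03,"ax":0,"ay":0,"az":0},{"x":0,"y":0,"z":-0.03,"ax":0,"ay":0,"az":0},{"x":0,"y":0,"z":-0.03,"ax":0,"ay":0,"az":0},{"x":0,"y":0,"z":-0.012,"ax":0,"ay":0,"az":0},{"x":0,"y":0,"z":0,"ax":0,"ay":0,"az":0},{"x":0,"y":0,"z":0,"ax":0,"ay":0,"az":0}]'
python3 -m handwheel '[{"x":0,"y":0,"z":0,"ax":0,"ay":0,"az":0},{"x":0,"y":0,"z":0,"ax":0,"ay":0,"az":0},{"x":0,"y":0,"z":0,"ax":0,"ay":0,"az":0},{"x":0,"y":0,"z":0,"ax":0,"ay":0,"az":0},{"x":0,"y":0,"z":0,"ax":0,"ay":0,"az":0},{"x":0,"y":0,"z":0,"ax":0,"ay":0,"az":0},{"x":0,"y":0,"z":0,"ax":0,"ay":0,"az":0},{"x":0,"y":0,"z":0.03,"ax":0,"ay":0,"az":0}]' 0.3
```

```text
clock: 15.0
position: [459.5, -91.6, 44.1]
ee_rot: [0.739, -0.674, -0.0, -0.0]
contact_force: [-0.6, -0.3, -0.6]
gripper_width: 29.8
grasp_force: 59.5
clock: 15.8
position: [458.8, -91.7, 49.9]
ee_rot: [0.739, -0.674, -0.001, 0.001]
contact_force: [0.0, -0.5, -0.8]
gripper_width: 55.7
grasp_force: 0.0
```

```bash
python3 -m handwheel '[{"x":0,"y":0,"z":0.2,"ax":0,"ay":0,"az":0},{"x":0,"y":0,"z":0.24,"ax":0,"ay":0,"az":0},{"x":0,"y":0,"z":0.24,"ax":0,"ay":0,"az":0},{"x":0.055,"y":0.222,"z":0.0125,"ax":0,"ay":0,"az":0},{"x":0.055,"y":0.222,"z":0.0125,"ax":0,"ay":0,"az":0},{"x":0.055,"y":0.222,"z":0.0125,"ax":0,"ay":0,"az":0},{"x":0.055,"y":0.222,"z":0.0125,"ax":0,"ay":0,"az":0},{"x":0.055,"y":0.222,"z":0.0125,"ax":0,"ay":0,"az":0}]' 0.3
python3 -m handwheel '[{"x":0.055,"y":0.222,"z":0.0125,"ax":0,"ay":0,"az":0},{"x":0.055,"y":0.222,"z":0.0125,"ax":0,"ay":0,"az":0},{"x":0.055,"y":0.222,"z":0.0125,"ax":0,"ay":0,"az":0},{"x":0.055,"y":0.222,"z":0.0125,"ax":0,"ay":0,"az":0},{"x":0.055,"y":0.222,"z":0.0125,"ax":0,"ay":0,"az":0},{"x":0.055,"y":0.222,"z":0.0125,"ax":0,"ay":0,"az":0},{"x":0.055,"y":0.222,"z":0.0125,"ax":0,"ay":0,"az":0},{"x":0,"y":0,"z":0,"ax":0,"ay":0,"az":0}]' 1
python3 -m handwheel '[{"x":0,"y":0,"z":0,"ax":0,"ay":0,"az":0},{"x":0,"y":0,"z":0,"ax":0,"ay":0,"az":0},{"x":0,"y":0,"z":0,"ax":0,"ay":0,"az":0},{"x":0,"y":0,"z":0,"ax":0,"ay":0,"az":0},{"x":0,"y":0,"z":0,"ax":0,"ay":0,"az":0},{"x":0,"y":0,"z":0,"ax":0,"ay":0,"az":0},{"x":0,"y":0,"z":0,"ax":0,"ay":0,"az":0},{"x":0,"y":0,"z":0,"ax":0,"ay":0,"az":0}]'
python3 -c 'from h import *;look("w7",1.5)'
```

```text
clock: 16.6
position: [514.4, 132.1, 199.6]
ee_rot: [0.739, -0.674, 0.0, -0.0]
contact_force: [0.6, -0.2, -0.5]
gripper_width: 55.3
grasp_force: 0.0
clock: 17.4
position: [591.3, 446.0, 214.1]
ee_rot: [0.74, -0.673, -0.0, 0.0]
contact_force: [-0.1, -0.6, -1.5]
gripper_width: 85.5
grasp_force: 0.0
clock: 18.2
position: [591.4, 441.1, 216.3]
ee_rot: [0.739, -0.674, -0.0, 0.0]
contact_force: [0.1, 0.2, -0.2]
gripper_width: 85.2
grasp_force: 0.0
tcp [591.4 441.1 216.3] closing deg 5.199999999999989 toolz [-0. -0. -1.] t 18.25 j [ 0.86  0.59  0.31  0.   -1.29 -0.77]
```

View pics/w7.png

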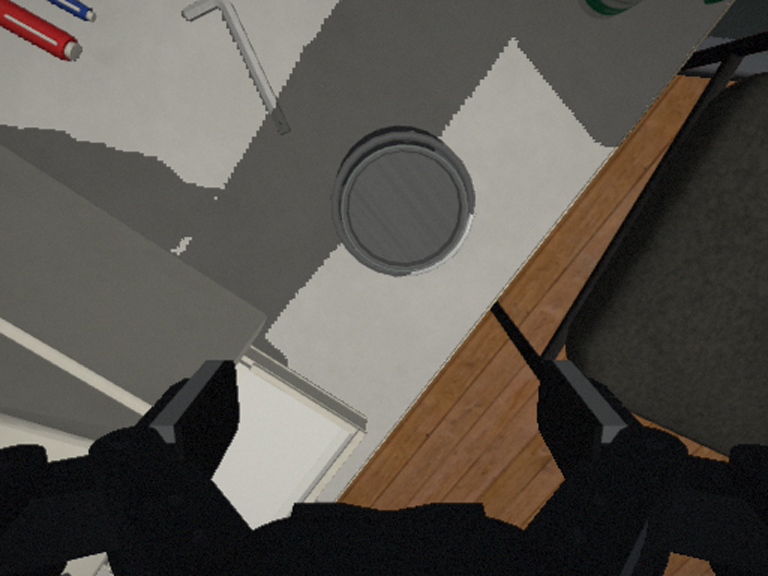

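The dish's inner circle spans about u 345-462 and v 150-266 (59 mm, as expected), so its centre is about (404,208). The table edge and printer are clear of it.

```bash
python3 - <<'E'
from h import *
d=np.load("w7.npz");th=np.linspace(0,2*np.pi,90)
c=px("w7",403.7,207.5,102);print(c)
for r in(29.5,32):
    q=np.array([proj(d,[c[0]+r*np.cos(t),c[1]+r*np.sin(t),102]) for t in th])*1.5;print(r,q.min(0).round(0),q.max(0).round(0))
g=cv2.GaussianBlur(cv2.cvtColor(d["im"],cv2.COLOR_RGB2GRAY),(3,3),0)[60:220,180:360]
h=cv2.HoughCircles(g,cv2.HOUGH_GRADIENT,1.2,5,param1=80,param2=15,minRadius=34,maxRadius=52)
for u,v,r in (h[0][:5] if h is not None else []): print(((u+180)*1.5),((v+60)*1.5),r*1.5,ray(d,u+180,v+60,102).round(1))
E
```

```text
[586.71384311 402.9318278  102.        ]
29.5 [345. 147.] [462. 264.]
32 [340. 142.] [466. 269.]
404.09998 207.90001 59.100002 [586.4 403.2 102. ]
396.90002 211.5 63.06 [589.8 405.4 102. ]
404.09998 198.90001 61.08 [586.8 398.7 102. ]
396.90002 193.5 61.08 [590.7 396.4 102. ]
413.09998 202.5 61.08 [582.1 400.1 102. ]
```

```bash
python3 - <<'E'
from h import *
for z in(80,120,160,200): print(z,[(px("w7",u,v,z)[:2]-[586.7,402.8]).round(0) for u,v in((266,318),(130,230),(0,140))])
print(arm.read_state()["position"])
E
```

```text
80 [array([73., 74.]), array([150.,  29.]), array([217., -13.])]
120 [array([64., 59.]), array([130.,  21.]), array([187., -15.])]
160 [array([55., 45.]), array([110.,  13.]), array([158., -18.])]
200 [array([46., 30.]), array([90.,  5.]), array([128., -20.])]
[591.39232829 441.13584404 216.26850214]
```

```bash
python3 -m handwheel '[{"x":-0.0235,"y":-0.1,"z":-0.05,"ax":0,"ay":0,"az":0},{"x":0,"y":-0.0915,"z":-0.1,"ax":0,"ay":0,"az":0},{"x":0,"y":0,"z":-0.13,"ax":0,"ay":0,"az":0},{"x":0,"y":0,"z":-0.1,"ax":0,"ay":0,"az":0},{"x":0,"y":0,"z":-0.07,"ax":0,"ay":0,"az":0},{"x":0,"y":0,"z":-0.03,"ax":0,"ay":0,"az":0},{"x":0,"y":0,"z":0,"ax":0,"ay":0,"az":0},{"x":0,"y":0,"z":0,"ax":0,"ay":0,"az":0}]'
python3 -m handwheel '[{"x":0,"y":0,"z":-0.05,"ax":0,"ay":0,"az":0},{"x":0,"y":0,"z":-0.05,"ax":0,"ay":0,"az":0},{"x":0,"y":0,"z":-0.03,"ax":0,"ay":0,"az":0},{"x":0,"y":0,"z":-0.024,"ax":0,"ay":0,"az":0},{"x":0,"y":0,"z":0,"ax":0,"ay":0,"az":0},{"x":0,"y":0,"z":0,"ax":0,"ay":0,"az":0},{"x":0,"y":0,"z":0,"ax":0,"ay":0,"az":0},{"x":0,"y":0,"z":0,"ax":0,"ay":0,"az":0}]'
```

```text
clock: 19.05
position: [587.2, 403.4, 121.3]
ee_rot: [0.739, -0.674, 0.0, -0.001]
contact_force: [-0.1, 0.2, -0.1]
gripper_width: 85.1
grasp_force: 0.0
clock: 19.85
position: [586.9, 403.0, 90.0]
ee_rot: [0.739, -0.674, 0.0, -0.0]
contact_force: [0.1, 0.0, 0.0]
gripper_width: 85.3
grasp_force: 0.0
```

```bash
python3 -m handwheel '[{"x":0,"y":0,"z":0,"ax":0,"ay":0,"az":0},{"x":0,"y":0,"z":0,"ax":0,"ay":0,"az":0},{"x":0,"y":0,"z":0,"ax":0,"ay":0,"az":0},{"x":0,"y":0,"z":0,"ax":0,"ay":0,"az":0},{"x":0,"y":0,"z":0,"ax":0,"ay":0,"az":0},{"x":0,"y":0,"z":0,"ax":0,"ay":0,"az":0},{"x":0,"y":0,"z":0,"ax":0,"ay":0,"az":0},{"x":0,"y":0,"z":0,"ax":0,"ay":0,"az":0}]' -1
python3 -m handwheel '[{"x":0,"y":0,"z":0.02,"ax":0,"ay":0,"az":0},{"x":0,"y":0,"z":0.03,"ax":0,"ay":0,"az":0},{"x":0,"y":0,"z":0.05,"ax":0,"ay":0,"az":0},{"x":0,"y":0,"z":0.08,"ax":0,"ay":0,"az":0},{"x":0,"y":0,"z":0.12,"ax":0,"ay":0,"az":0},{"x":0,"y":0,"z":0,"ax":0,"ay":0,"az":0},{"x":0,"y":0,"z":0,"ax":0,"ay":0,"az":0},{"x":0,"y":0,"z":0,"ax":0,"ay":0,"az":0}]'
python3 -c 'from h import *;look("w8",1.5)'
```

```text
clock: 20.65
position: [586.7, 402.9, 89.5]
ee_rot: [0.739, -0.674, 0.0, 0.0]
contact_force: [0.1, -0.5, 0.6]
gripper_width: 60.2
grasp_force: 64.7
clock: 21.45
position: [586.1, 402.5, 148.7]
ee_rot: [0.738, -0.674, -0.0, 0.001]
contact_force: [-0.1, -0.2, -1.4]
gripper_width: 60.1
grasp_force: 64.7
tcp [586.1 402.4 148.4] closing deg 5.199999999999989 toolz [-0.002 -0.001 -1.   ] t 21.5 j [ 0.83  0.59  0.14 -0.   -1.12 -0.74]
```

View pics/w8.png

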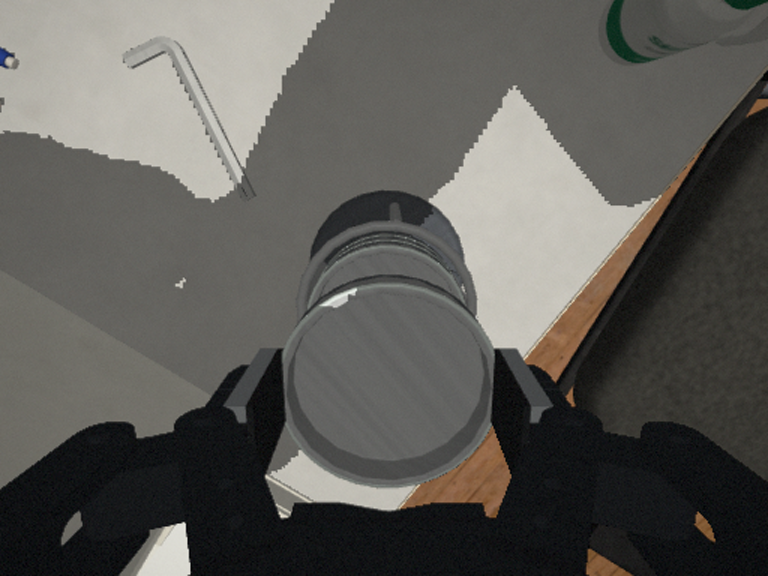

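The image shows one dish held level in the fingers, with the next dish sitting in the dispenser below it. I'll carry it towards the tray and measure the wide well numerically on the way.

```bash
python3 -m handwheel '[{"x":0,"y":-0.1,"z":0.15,"ax":0,"ay":0,"az":0},{"x":0,"y":-0.1,"z":0.15,"ax":0,"ay":0,"az":0},{"x":-0.1138,"y":-0.1356,"z":0,"ax":0,"ay":0,"az":0},{"x":-0.1138,"y":-0.1356,"z":0,"ax":0,"ay":0,"az":0},{"x":-0.1138,"y":-0.1356,"z":0,"ax":0,"ay":0,"az":0},{"x":-0.1138,"y":-0.1356,"z":0,"ax":0,"ay":0,"az":0},{"x":-0.1138,"y":-0.1356,"z":0,"ax":0,"ay":0,"az":0},{"x":-0.1138,"y":-0.1356,"z":0,"ax":0,"ay":0,"az":0}]'
python3 -m handwheel '[{"x":0,"y":0,"z":0,"ax":0,"ay":0,"az":0},{"x":0,"y":0,"z":0,"ax":0,"ay":0,"az":0},{"x":0,"y":0,"z":0,"ax":0,"ay":0,"az":0},{"x":0,"y":0,"z":0,"ax":0,"ay":0,"az":0},{"x":0,"y":0,"z":0,"ax":0,"ay":0,"az":0},{"x":0,"y":0,"z":0,"ax":0,"ay":0,"az":0},{"x":0,"y":0,"z":0,"ax":0,"ay":0,"az":0},{"x":0,"y":0,"z":0,"ax":0,"ay":0,"az":0}]'
python3 - <<'E'
from h import *
p,im=look("w9")
hsv=cv2.cvtColor(im,cv2.COLOR_RGB2HSV);m=cv2.inRange(hsv,(18,110,60),(32,255,255))
for c in cv2.findContours(m,0,1)[0]:
    if cv2.contourArea(c)<300: continue
    x,y,w,h=cv2.boundingRect(c);pts=np.array([ray(p,a[0][0],a[0][1],28)[:2] for a in c])
    o=cv2.minEnclosingCircle(pts.astype(np.float32));print((x,y,w,h),cv2.contourArea(c),o,pts.min(0).round(1),pts.max(0).round(1))
E
```

```text
clock: 22.3
position: [448.8, 198.7, 208.7]
ee_rot: [0.739, -0.674, -0.0, 0.001]
contact_force: [0.5, 0.4, -0.0]
gripper_width: 59.7
grasp_force: 64.9
clock: 23.1
position: [450.2, 200.2, 209.4]
ee_rot: [0.739, -0.674, 0.0, 0.0]
contact_force: [-0.2, 0.1, 0.0]
gripper_width: 59.9
grasp_force: 64.9
tcp [450.2 200.2 209.4] closing deg 5.199999999999989 toolz [-0. -0. -1.] t 23.15 j [ 0.75  0.18 -0.34 -0.   -1.05 -0.66]
(230, 15, 88, 94) 6321.0 ((445.1950378417969, 101.1881103515625), 40.050716400146484) [405.5  61.6] [485.  141.1]
```

```bash
python3 -m handwheel '[{"x":-0.025,"y":-0.165,"z":0,"ax":0,"ay":0,"az":0},{"x":0,"y":-0.165,"z":0,"ax":0,"ay":0,"az":0},{"x":0,"y":-0.165,"z":0,"ax":0,"ay":0,"az":0},{"x":0,"y":0,"z":-0.15,"ax":0,"ay":0,"az":0},{"x":0,"y":0,"z":-0.15,"ax":0,"ay":0,"az":0},{"x":0,"y":0,"z":-0.15,"ax":0,"ay":0,"az":0},{"x":0,"y":0,"z":-0.15,"ax":0,"ay":0,"az":0},{"x":0,"y":0,"z":-0.14,"ax":0,"ay":0,"az":0}]'
python3 -m handwheel '[{"x":0,"y":0,"z":0,"ax":0,"ay":0,"az":0},{"x":0,"y":0,"z":-0.03,"ax":0,"ay":0,"az":0},{"x":0,"y":0,"z":-0.04,"ax":0,"ay":0,"az":0},{"x":0,"y":0,"z":-0.04,"ax":0,"ay":0,"az":0},{"x":0,"y":0,"z":-0.03,"ax":0,"ay":0,"az":0},{"x":0,"y":0,"z":-0.018,"ax":0,"ay":0,"az":0},{"x":0,"y":0,"z":0,"ax":0,"ay":0,"az":0},{"x":0,"y":0,"z":0,"ax":0,"ay":0,"az":0}]'
```

```text
clock: 23.95
position: [445.2, 101.1, 60.6]
ee_rot: [0.739, -0.674, 0.0, -0.0]
contact_force: [0.8, 1.0, -0.5]
gripper_width: 60.3
grasp_force: 64.9
clock: 24.75
position: [445.3, 101.2, 30.0]
ee_rot: [0.739, -0.674, 0.0, -0.0]
contact_force: [0.3, 0.8, -0.3]
gripper_width: 60.1
grasp_force: 65.1
```

```bash
python3 -m handwheel '[{"x":0,"y":0,"z":-0.006,"ax":0,"ay":0,"az":0},{"x":0,"y":0,"z":0,"ax":0,"ay":0,"az":0},{"x":0,"y":0,"z":0,"ax":0,"ay":0,"az":0},{"x":0,"y":0,"z":0,"ax":0,"ay":0,"az":0},{"x":0,"y":0,"z":0,"ax":0,"ay":0,"az":0},{"x":0,"y":0,"z":0,"ax":0,"ay":0,"az":0},{"x":0,"y":0,"z":0,"ax":0,"ay":0,"az":0},{"x":0,"y":0,"z":0.03,"ax":0,"ay":0,"az":0}]' 1
python3 -m handwheel '[{"x":0,"y":0,"z":0.12,"ax":0,"ay":0,"az":0},{"x":0,"y":0,"z":0.2,"ax":0,"ay":0,"az":0},{"x":0,"y":0,"z":0.2,"ax":0,"ay":0,"az":0},{"x":0.0827,"y":0.0427,"z":0.023,"ax":0,"ay":0,"az":-0.0906},{"x":0.0827,"y":0.0427,"z":0.023,"ax":0,"ay":0,"az":-0.0906},{"x":0.0827,"y":0.0427,"z":0.023,"ax":0,"ay":0,"az":-0.0906},{"x":0.0827,"y":0.0427,"z":0.023,"ax":0,"ay":0,"az":-0.0906},{"x":0.0827,"y":0.0427,"z":0.023,"ax":0,"ay":0,"az":-0.0906}]' 1
python3 -m handwheel '[{"x":0.0827,"y":0.0427,"z":0.023,"ax":0,"ay":0,"az":-0.0906},{"x":0.0827,"y":0.0427,"z":0.023,"ax":0,"ay":0,"az":-0.0906},{"x":0.0827,"y":0.0427,"z":0.023,"ax":0,"ay":0,"az":-0.0906},{"x":0.0827,"y":0.0427,"z":0.023,"ax":0,"ay":0,"az":-0.0906},{"x":0.0827,"y":0.0427,"z":0.023,"ax":0,"ay":0,"az":-0.0906},{"x":0.0827,"y":0.0427,"z":0.023,"ax":0,"ay":0,"az":-0.0906},{"x":0.0827,"y":0.0427,"z":0.023,"ax":0,"ay":0,"az":-0.0906},{"x":0.0827,"y":0.0427,"z":0.023,"ax":0,"ay":0,"az":-0.0906}]' -0.05
python3 -m handwheel '[{"x":0,"y":0,"z":0,"ax":0,"ay":0,"az":0},{"x":0,"y":0,"z":0,"ax":0,"ay":0,"az":0},{"x":0,"y":0,"z":0,"ax":0,"ay":0,"az":0},{"x":0,"y":0,"z":0,"ax":0,"ay":0,"az":0},{"x":0,"y":0,"z":0,"ax":0,"ay":0,"az":0},{"x":0,"y":0,"z":0,"ax":0,"ay":0,"az":0},{"x":0,"y":0,"z":0,"ax":0,"ay":0,"az":0},{"x":0,"y":0,"z":0,"ax":0,"ay":0,"az":0}]'
python3 - <<'E'
from h import *
p,im=look("w10")
hsv=cv2.cvtColor(im,cv2.COLOR_RGB2HSV);m=cv2.inRange(hsv,(10,70,50),(30,255,255));m=cv2.morphologyEx(m,cv2.MORPH_CLOSE,np.ones((7,7)))
for c in cv2.findContours(m,0,1)[0]:
    if cv2.contourArea(c)<150: continue
    r=cv2.minAreaRect(c);W=np.array([ray(p,*b,6.5)[:2] for b in cv2.boxPoints(r)]);e=W[1]-W[0];f=W[2]-W[1]
    print(np.round(r[0]),cv2.contourArea(c),W.mean(0).round(1),[(np.linalg.norm(k).round(1),(np.degrees(np.arctan2(k[1],k[0]))%180).round(1)) for k in(e,f)])
print("pred union px",proj(p,[663.6,212,6.5]))
E
```

```text
clock: 25.55
position: [444.6, 100.8, 34.3]
ee_rot: [0.739, -0.674, -0.0, 0.001]
contact_force: [0.0, -0.3, 0.2]
gripper_width: 85.5
grasp_force: 0.0
clock: 26.35
position: [528.3, 144.1, 162.4]
ee_rot: [-0.455, 0.891, 0.0, 0.0]
contact_force: [0.2, -0.5, -0.2]
gripper_width: 85.3
grasp_force: 0.0
clock: 27.15
position: [660.5, 212.4, 199.0]
ee_rot: [0.097, 0.995, -0.0, -0.0]
contact_force: [0.0, -0.1, -0.0]
gripper_width: 40.7
grasp_force: 0.0
clock: 27.95
position: [660.1, 212.2, 198.6]
ee_rot: [0.094, 0.996, 0.0, 0.0]
contact_force: [0.1, -0.9, -0.4]
gripper_width: 40.5
grasp_force: 0.0
tcp [660.1 212.2 198.5] closing deg 79.2 toolz [ 0. -0. -1.] t 28.0 j [ 0.54  0.52  0.15  0.   -1.2  -2.3 ]
[260. 170.] 414.5 [664. 213.] [(np.float64(39.7), np.float64(166.9)), (np.float64(13.4), np.float64(77.0))]
[155. 123.] 470.5 [598.1 119.9] [(np.float64(40.5), np.float64(115.2)), (np.float64(13.7), np.float64(25.8))]
[14.  6.] 179.5 [473.9  22.9] [(np.float64(24.2), np.float64(79.3)), (np.float64(9.1), np.float64(159.0))]
pred union px [258.92475406 170.0132215 ]
```

```bash
python3 -m handwheel '[{"x":0.0195,"y":0.0025,"z":-0.1,"ax":0,"ay":0,"az":-0.022},{"x":0,"y":0,"z":-0.2,"ax":0,"ay":0,"az":0},{"x":0,"y":0,"z":-0.2,"ax":0,"ay":0,"az":0},{"x":0,"y":0,"z":-0.2,"ax":0,"ay":0,"az":0},{"x":0,"y":0,"z":-0.1,"ax":0,"ay":0,"az":0},{"x":0,"y":0,"z":-0.06,"ax":0,"ay":0,"az":0},{"x":0,"y":0,"z":-0.04,"ax":0,"ay":0,"az":0},{"x":0,"y":0,"z":0,"ax":0,"ay":0,"az":0}]'
python3 -m handwheel '[{"x":0,"y":0,"z":-0.03,"ax":0,"ay":0,"az":0},{"x":0,"y":0,"z":-0.025,"ax":0,"ay":0,"az":0},{"x":0,"y":0,"z":-0.0125,"ax":0,"ay":0,"az":0},{"x":0,"y":0,"z":0,"ax":0,"ay":0,"az":0},{"x":0,"y":0,"z":0,"ax":0,"ay":0,"az":0},{"x":0,"y":0,"z":0,"ax":0,"ay":0,"az":0},{"x":0,"y":0,"z":0,"ax":0,"ay":0,"az":0},{"x":0,"y":0,"z":0,"ax":0,"ay":0,"az":0}]'
python3 -m handwheel '[{"x":0,"y":0,"z":0,"ax":0,"ay":0,"az":0},{"x":0,"y":0,"z":0,"ax":0,"ay":0,"az":0},{"x":0,"y":0,"z":0,"ax":0,"ay":0,"az":0},{"x":0,"y":0,"z":0,"ax":0,"ay":0,"az":0},{"x":0,"y":0,"z":0,"ax":0,"ay":0,"az":0},{"x":0,"y":0,"z":0,"ax":0,"ay":0,"az":0},{"x":0,"y":0,"z":0,"ax":0,"ay":0,"az":0},{"x":0,"y":0,"z":0,"ax":0,"ay":0,"az":0}]' -1
```

```text
clock: 28.8
position: [664.1, 212.7, 18.2]
ee_rot: [0.111, 0.994, -0.0, -0.0]
contact_force: [-0.5, 1.2, 0.2]
gripper_width: 40.6
grasp_force: 0.0
clock: 29.6
position: [664.1, 212.7, 5.2]
ee_rot: [0.111, 0.994, 0.0, 0.0]
contact_force: [-0.7, -0.4, 0.9]
gripper_width: 40.4
grasp_force: 0.0
clock: 30.4
position: [664.2, 212.7, 5.3]
ee_rot: [0.111, 0.994, 0.0, 0.0]
contact_force: [-0.8, -0.4, 3.4]
gripper_width: 8.8
grasp_force: 58.9
```

```bash
python3 -m handwheel '[{"x":0,"y":0,"z":0.1,"ax":0,"ay":0,"az":0},{"x":0,"y":0,"z":0.2,"ax":0,"ay":0,"az":0},{"x":0,"y":0,"z":0.2,"ax":0,"ay":0,"az":0},{"x":0,"y":0,"z":0.2,"ax":0,"ay":0,"az":0},{"x":-0.219,"y":-0.1115,"z":0,"ax":0,"ay":0,"az":0},{"x":-0.219,"y":-0.1115,"z":0,"ax":0,"ay":0,"az":0},{"x":-0.219,"y":-0.1115,"z":0,"ax":0,"ay":0,"az":0},{"x":-0.219,"y":-0.1115,"z":0,"ax":0,"ay":0,"az":0}]'
python3 -m handwheel '[{"x":-0.219,"y":-0.1115,"z":0,"ax":0,"ay":0,"az":0},{"x":0,"y":0,"z":0,"ax":0,"ay":0,"az":0},{"x":0,"y":0,"z":0,"ax":0,"ay":0,"az":0},{"x":0,"y":0,"z":0,"ax":0,"ay":0,"az":0},{"x":0,"y":0,"z":0,"ax":0,"ay":0,"az":0},{"x":0,"y":0,"z":0,"ax":0,"ay":0,"az":0},{"x":0,"y":0,"z":0,"ax":0,"ay":0,"az":0},{"x":0,"y":0,"z":0,"ax":0,"ay":0,"az":0}]'
python3 - <<'E'
from h import *
p,im=look("w11")
hsv=cv2.cvtColor(im,cv2.COLOR_RGB2HSV);m=cv2.inRange(hsv,(18,110,50),(32,255,255))
cs,h=cv2.findContours(m,cv2.RETR_CCOMP,1)
for c,k in zip(cs,h[0]):
    if cv2.contourArea(c)<300: continue
    o=[cv2.minEnclosingCircle(np.array([ray(p,a[0][0],a[0][1],z)[:2] for a in c]).astype(np.float32)) for z in(28,40)];print(cv2.boundingRect(c),k[3],cv2.contourArea(c),o)
print("dish px pred",[proj(p,[445.2+a,101.2+b,40]).round(0) for a,b in((0,0),(32,0),(-32,0),(0,32),(0,-32))])
E
```

```text
clock: 31.2
position: [486.7, 122.4, 144.4]
ee_rot: [0.111, 0.994, -0.0, -0.0]
contact_force: [1.1, 0.3, 0.1]
gripper_width: 9.0
grasp_force: 58.7
clock: 32.0
position: [445.3, 101.3, 144.7]
ee_rot: [0.111, 0.994, -0.0, -0.0]
contact_force: [0.0, -0.5, -0.9]
gripper_width: 9.2
grasp_force: 58.7
tcp [445.2 101.3 144.8] closing deg 77.2 toolz [-0. -0. -1.] t 32.05 j [ 0.58  0.19 -0.51 -0.   -0.87 -2.37]
(92, 167, 114, 75) -1 1188.5 [((450.6170959472656, 8.607843399047852), 48.24191665649414), ((447.3845520019531, 13.584786415100098), 45.99900817871094)]
(209, 135, 100, 93) -1 1699.0 [((445.0323791503906, 101.21351623535156), 40.030879974365234), ((442.0595397949219, 101.88493347167969), 38.16972732543945)]
dish px pred [array([258., 189.]), array([267., 227.]), array([249., 148.]), array([300., 180.]), array([218., 198.])]
```

```bash
python3 - <<'E'
from h import *
d=np.load("w11.npz");im=d["im"]
hsv=cv2.cvtColor(im,cv2.COLOR_RGB2HSV);m=cv2.inRange(hsv,(18,110,50),(32,255,255))
for a in range(0,360,30):
    rs=np.arange(20,44,.5);v=[]
    for r in rs:
        u=proj(d,[445.1+r*np.cos(np.radians(a)),101.2+r*np.sin(np.radians(a)),28]).round().astype(int)
        v.append(m[u[1],u[0]]>0)
    y=rs[np.array(v)];print(a,(y.min(),y.max()) if len(y) else None)
E
```

```text
0 None
30 (np.float64(36.5), np.float64(40.0))
60 (np.float64(36.5), np.float64(39.5))
90 (np.float64(35.5), np.float64(39.5))
120 (np.float64(34.0), np.float64(40.0))
150 (np.float64(33.0), np.float64(39.0))
180 (np.float64(32.5), np.float64(40.0))
210 (np.float64(31.5), np.float64(39.5))
240 (np.float64(31.5), np.float64(39.5))
270 (np.float64(33.0), np.float64(40.0))
300 (np.float64(34.5), np.float64(39.0))
330 None
```

```bash
python3 -m handwheel '[{"x":-0.0015,"y":0.005,"z":-0.1,"ax":0,"ay":0,"az":0},{"x":0,"y":0,"z":-0.13,"ax":0,"ay":0,"az":0},{"x":0,"y":0,"z":-0.13,"ax":0,"ay":0,"az":0},{"x":0,"y":0,"z":-0.08,"ax":0,"ay":0,"az":0},{"x":0,"y":0,"z":-0.04,"ax":0,"ay":0,"az":0},{"x":0,"y":0,"z":0,"ax":0,"ay":0,"az":0},{"x":0,"y":0,"z":-0.03,"ax":0,"ay":0,"az":0},{"x":0,"y":0,"z":-0.02,"ax":0,"ay":0,"az":0}]'
python3 -m handwheel '[{"x":0,"y":0,"z":-0.012,"ax":0,"ay":0,"az":0},{"x":0,"y":0,"z":-0.003,"ax":0,"ay":0,"az":0},{"x":0,"y":0,"z":0,"ax":0,"ay":0,"az":0},{"x":0,"y":0,"z":0,"ax":0,"ay":0,"az":0},{"x":0,"y":0,"z":0,"ax":0,"ay":0,"az":0},{"x":0,"y":0,"z":0,"ax":0,"ay":0,"az":0},{"x":0,"y":0,"z":0,"ax":0,"ay":0,"az":0},{"x":0,"y":0,"z":0,"ax":0,"ay":0,"az":0}]'
```

```text
clock: 32.85
position: [445.3, 102.5, 39.4]
ee_rot: [0.111, 0.994, 0.001, 0.001]
contact_force: [0.0, -0.0, -0.2]
gripper_width: 9.0
grasp_force: 58.7
clock: 33.65
position: [444.8, 102.2, 36.0]
ee_rot: [0.111, 0.994, 0.0, 0.0]
contact_force: [-0.1, 0.9, 0.6]
gripper_width: 9.2
grasp_force: 58.7
```

Release with a small opening, then rise straight up and clear.

```bash
python3 -m handwheel '[{"x":0,"y":0,"z":0,"ax":0,"ay":0,"az":0},{"x":0,"y":0,"z":0,"ax":0,"ay":0,"az":0},{"x":0,"y":0,"z":0,"ax":0,"ay":0,"az":0},{"x":0,"y":0,"z":0,"ax":0,"ay":0,"az":0},{"x":0,"y":0,"z":0,"ax":0,"ay":0,"az":0},{"x":0,"y":0,"z":0.02,"ax":0,"ay":0,"az":0},{"x":0,"y":0,"z":0.05,"ax":0,"ay":0,"az":0},{"x":0,"y":0,"z":0.1,"ax":0,"ay":0,"az":0}]' -0.55
python3 -m handwheel '[{"x":0,"y":0,"z":0.2,"ax":0,"ay":0,"az":0},{"x":0,"y":0,"z":0.2,"ax":0,"ay":0,"az":0},{"x":0,"y":0,"z":0.2,"ax":0,"ay":0,"az":0},{"x":0,"y":0.2,"z":0,"ax":0,"ay":0,"az":0},{"x":0,"y":0.2,"z":0,"ax":0,"ay":0,"az":0},{"x":0,"y":0.2,"z":0,"ax":0,"ay":0,"az":0},{"x":0,"y":0,"z":0,"ax":0,"ay":0,"az":0},{"x":0,"y":0,"z":0,"ax":0,"ay":0,"az":0}]'
python3 - <<'E'
from h import *
a=arm.get_image("top");b=arm.get_image("scene")
c1=cv2.resize(a[110:270,140:400],None,fx=2.3,fy=2.3,interpolation=cv2.INTER_CUBIC)
c2=cv2.resize(b[110:330,130:380],None,fx=1.67,fy=1.67,interpolation=cv2.INTER_CUBIC)
H=600;w,im=0,0
out=np.zeros((600,800,3),np.uint8)
c1=cv2.resize(a[110:270,190:400],(500,381),interpolation=cv2.INTER_CUBIC);out[:381,:500]=c1
c2=cv2.resize(b[110:330,150:330],(300,367),interpolation=cv2.INTER_CUBIC);out[:367,500:]=c2
p,w=look("w12");out[381:,:292]=cv2.resize(w,(292,219))
out[381:,300:600]=cv2.resize(b[200:310,190:340],(300,219),interpolation=cv2.INTER_CUBIC)
cv2.imwrite("pics/fin.png",out[:,:,::-1])
E
```

```text
clock: 34.45
position: [443.9, 101.7, 70.0]
ee_rot: [0.111, 0.994, -0.001, -0.001]
contact_force: [1.2, -0.6, -0.4]
gripper_width: 19.2
grasp_force: 0.0
clock: 35.25
position: [444.4, 222.8, 190.5]
ee_rot: [0.11, 0.994, 0.0, 0.0]
contact_force: [-1.4, 0.0, 0.0]
gripper_width: 19.3
grasp_force: 0.0
tcp [444.5 221.3 190.3] closing deg 77.2 toolz [-0. -0. -1.] t 35.4 j [ 0.79  0.2  -0.36 -0.   -1.01 -2.58]
```

View pics/fin.png

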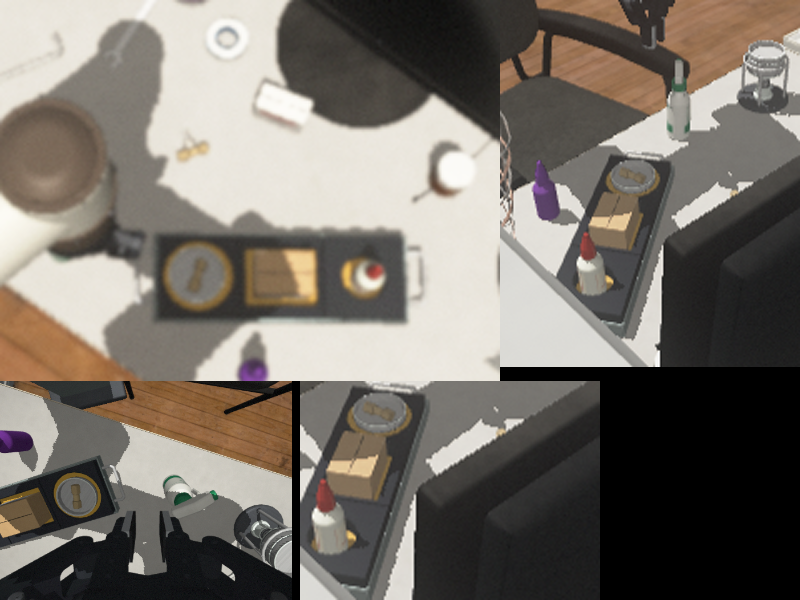

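The final composite shows the union flat in the dish at (197,275), the carton seated in its pocket (281,275), and the bottle upright in its well (365,278). The tee, white carton and purple bottle have not moved, so I'm handing in.

```bash
python3 -c 'from bench import arm;print(arm.job_done())'
```

```text
the job is handed in; nothing more can be done
None
```

The job is handed in at about 35 s: the brown carton, dropper bottle and top dish are seated in the tray in the order asked, with the brass union lying in the dish, and the tee, white carton and purple bottle are where they were.

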